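Dress the rim of a steel disc with a block file

TASK

Take the block file from its grey rest and dress the rim of the steel disc in the stand: push the file forward, away from the robot, across the top of the rim with firm but moderate pressure, lift it clear for every return and never drag it back over the rim. Each stroke carries the stiff disc round a little; keep stroking until the disc has gone all the way round to its stop, then lay the file back flat in its rest. Touch the disc with nothing but the file and leave the bottles and the dish where they are.

Things in the scene. Friction and masses are not known exactly. Their poses are not given: they have to be found in the camera images.
- file_grip (a point): Centre of the block file's wooden grip, 28 mm above the blade's underside, mid-length and mid-width. Steel blade 120 (x) x 26 (y) x 5 mm with an upright wooden grip 64 x 22 x 46 mm high on its middle; x along the blade, z up; 160 g; both ends alike. Take it by the grip from above, across its 22 mm width.
- file: The same block file; origin at the centre of the blade's underside, axes as above.
- rest: Grey shallow fixed tray for the file, outside 144 (x) x 44 (y) x 9 mm high, floor 4 mm thick, walls 4 mm (inside 136 x 36 mm); origin at the centre of its underside on the desk, x along its length. The file starts flat in it. Note: a tall fixed microscope (about 0.35 m high) stands beyond and left of the disc stand, near x 0.7, y -0.08: an arm coming from the left must swing in close to its base, not through it.
- stand: Fixed stand, grey base plate 110 (x) x 84 (y) x 8 mm, origin at the centre of its underside on the desk. +x points away from the robot: the forward stroke direction. A steel disc of radius 35 mm, 14 mm thick, stands upright above the origin, its axle along y, so the top of its rim is straight above the origin. Cheeks and yoke stay over 16 mm below the rim's top, within 48 mm in y.
- disc (a joint): Disc angle (rad), 0 to 3.0 = stop. Starts at 0 to 0.4, grows as the top of the rim moves forward. A dark 9 mm stud on each flat face, 26.5 mm from the axle, points to the robot at 0, up at 1.57, away at 3.0. Turns stiffly, as in thick grease, at a speed that grows with the file's drag, so the file slides over it: roughly 0.5 to 1 rad/s at 10 N of pressure.
- stain_violet: Small violet dropper bottle, 32 mm across, 99 mm high, standing loose on the desk; bystander. Origin at the centre of its underside.
- iodine: Small brown dropper bottle, 32 mm across, 99 mm high, standing loose on the desk; bystander. Origin at the centre of its underside.
- petri_1: Round lidded dish, 61 mm across, 16 mm high, lying loose on the desk; bystander. Origin at the centre of its underside.
- stand_top (a point): The lowest height the top of the rim can have: 81 mm above the stand's origin. The disc's post is clamped at an unknown height, so the true top of the rim is 0 to 20 mm above this point; find it by touch. The disc's yoke is sprung: gives from 1 to 2 N, then sinks about 1 mm for every 6 N. More than 18 N between file and stand, a hard landing included, mars the rim.
There are look-alikes about, which are no part of the job. Of the things that look like the file, the larger one is meant.

How it is judged:
On the way, in this order (a step that is already met when the one before it is completed fails the run):
1. the file is lifted out of its rest (z of file_grip in the frame of rest above 0.05 m), for 0.1 s.
2. a stroke of the file is carrying the disc round (value of joint disc above 0.6 rad and contact force between file and stand above 1 N), for 0.05 s.
3. the file is lifted clear and brought back behind the middle of the disc for another stroke (contact force between file and stand below 0.1 N and x of file_grip in the frame of stand below -0.01 m), for 0.1 s.
4. further forward strokes bring the disc to its stop (value of joint disc above 2.85 rad and contact force between file and stand above 1 N), for 0.05 s.
At the end, for the whole second after the job is handed in: The disc is within 0.15 rad of its stop, and the file lies flat on the floor of its rest (within 12 mm of the middle along it and 9 mm across, underside no more than 3 mm off the floor, tilted less than 0.06 rad), still and released (value of joint disc above 2.85 rad and x of file in the frame of rest between -0.012 and 0.012 m and y of file in the frame of rest between -0.009 and 0.009 m and z of file in the frame of rest below 0.007 m and angle between file's own z axis and vertical below 0.06 rad and linear speed of file below 0.02 m/s); the robot touches nothing.
It fails at once if the disc is turned backward by dragging the file back over the rim (velocity of joint disc below -0.2 rad/s and value of joint disc below 2.97 rad).
It fails at once if the file presses on the stand with more than 18 N (contact force between file and stand above 18 N).
It fails at once if the robot itself touches the stand or disc (contact force between any of the fingers, the arm and stand above 0.5 N).
It fails at once if a bystander is shifted more than 15 mm (distance of any of stain_violet, iodine, petri_1 from where it was at the start of the episode above 0.015 m).
It also fails if it takes over 72 s, if anything falls off the work surface, if the arm or the gripper's body presses on something with over 40 N, if the wrist force passes 120 N, or if a joint passes its speed limit or range.

ROBOT

A 6-joint arm with a two-finger parallel gripper is mounted at the origin on a cart in front of the work surface, level with it; the furniture and walls round the work are solid. World frame = base frame: x ahead of the robot, y to its left, z up, the work surface at z = 0. Lengths are in m, angles in rad, forces in N, time in s.
With the tool pointing down it reaches from about 0.225 to 0.875 m from the base axis. Payload 3.4 kg.
Tool frame: the origin (TCP) lies at the very end of the fingers, on their centre line; the grasp point (between the pads) lies 19 mm behind it; z points along the fingers, y is the line along which they close (so a half turn about z gives the same grasp; the last joint's range is limited). The gripper opens to 85 mm and grips with 20 to 120 N. Pads are 22 mm wide; open, the fingers measure 114 mm over their backs; the gripper's body (76 mm by 85 mm) begins 54 mm behind the grasp point. The pads swing forward as they close: fully open they stand 13 mm farther back than shut.
Start: joints at [-1.308, 0.276, 1.505, -0, 1.361, -0.121], TCP at [0.215, -0.533, 0.231] pointing down, gripper open.
Joint ranges: [-2.89, 2.89], [-0.75, 2.08], [0.22, 2.7], [-1.18, 4.32], [0.11, 2.71], [-2.7, 2.7]. Speed limits (rad/s): [2.57, 2.57, 3.14, 3.14, 3.14, 3.14].

INTERFACE

Orientations are given as a unit quaternion [w, x, y, z].
In Python, from rig import readout, vision, manip gives the robot as it stands.
- The arm moves only by the shell command python3 -m handwheel 'ROWS' [FORCE]. ROWS is JSON, a list of rows, each a list of 3 entries, a list of its own where there are three numbers: the shift along the tool's x, y, z in mm, then the turn, a rotation vector about the tool's x, y, z in units of 6 degrees (1.0 is 6 degrees), then the closure, from -1 (fully open) to 1 (shut), so that 0 is half open. A call has 1 to 20 rows; each row shifts and turns the commanded pose from where the row before left it, along the tool's axes as they then stand; what a row does not reach is not made up. A row lasts 1/8 s, in which the tool goes at most 62.5 mm and 10.7 degrees, less where a joint would pass 70% of its speed; a pose out of reach is approached as far as the arm can. A call is refused whole if a number of a shift passes 62.5 or a number of a turn 1, either way. A call with a gripper value outside its range is refused whole. The fingers move at their own pace and stop on an object; FORCE is the grip in N (left out, the last holds). Time passes only in rows, so rows that do not move let the fingers close. It gives the time, the measured TCP pose, the force, the opening and the grip force at its end, in the units of the state.
- readout.get_state(): the state, without advancing time (a new reading comes with each control period).
- vision.get_image(name): name is "scene" or "top"; returns the picture (420x560x3 uint8, blue, green, red); there is no depth.
- vision.camera_params(name): a dict with "intrinsics" (3x3 intrinsics, pixels), "dist" ([k1, k2, p1, p2, k3] as OpenCV has them; the pictures are not rectified), "rvec" (rotation vector, rad) and "tvec" (3), from world to camera coordinates, as OpenCV has them. Camera axes: x right, y down, z forward; pixel columns grow to the right and rows downward; lengths in m; the calibration is good to about 2 mm. A picture is of the moment at which its call begins. camera_params takes no time and is no camera call.
- manip.sign_off(): hands the job in; it is judged then, once.
The state is a dict: "clock": time; "qpos": joint angles; "qd": joint speeds; "effort": joint torques, N m; "position": TCP position; "ee_rot": TCP orientation; "contact_force": force on the tool from outside, world axes, zero at the start; "moment": the same for the moment, N m; "width": finger opening in m; "gripper_force": force on a finger pad.
Only numpy, scipy, OpenCV 4.12 (cv2) and the standard library are available. Lean on these libraries where they do the work, as an engineer would, in place of code of your own. Each camera call takes 0.05 s, during which the arm holds its last target. There are 200 camera calls.

## Working session

There is one attempt and no reset: what is moved stays moved. The work goes in short steps, Python scripts to look and compute and a shell command to move; the robot and the scene stay as the last step left them, time stands still between calls to the robot, and variables do not carry over. Pictures are saved under pics/ and viewed, at most 13 in all, crops included, and the job is handed in when it is done.

```bash
ls; mkdir -p pics; python3 - <<'E'
from rig import readout, vision
import cv2,numpy as np
for n in("scene","top"):
    cv2.imwrite(f"pics/{n}0.png",vision.get_image(n))
    p=vision.camera_params(n);R=cv2.Rodrigues(np.array(p["rvec"],float))[0]
    print(n,np.round(p["intrinsics"],1).tolist(),p["dist"],(-R.T@np.array(p["tvec"]).ravel()).round(3))
print(readout.get_state())
E
```

```text
pics
scene [[435.8, 0.0, 278.3], [0.0, 435.8, 207.8], [0.0, 0.0, 1.0]] [-0.02675359  0.          0.          0.          0.        ] [-0.098 -0.94   0.448]
top [[413.6, 0.0, 281.6], [0.0, 413.6, 211.1], [0.0, 0.0, 1.0]] [-0.05474749  0.          0.          0.          0.        ] [ 0.387 -0.392  0.935]
{'clock': 0.1, 'qpos': array([-1.30801066e+00,  2.76532612e-01,  1.50601799e+00,  2.02080856e-05,
        1.36073825e+00, -1.21019450e-01]), 'qd': array([ 3.59910101e-04, -1.11888439e-03, -4.11534715e-03, -4.83412942e-05,
       -6.53024804e-04,  7.31363386e-04]), 'effort': array([ 9.48613488e-04, -4.17703342e+01, -2.46406174e+01,  1.32985060e-04,
        5.81589702e-03,  2.42591014e-06]), 'position': array([ 0.21517299, -0.53269459,  0.23052118]), 'ee_rot': array([-8.46671769e-04,  9.81643194e-01,  1.90724726e-01, -5.02104142e-05]), 'contact_force': array([0.23379874, 0.0576834 , 0.16009561]), 'moment': array([-0.00641368, -0.04944246,  0.00503646]), 'gripper_force': 0.0, 'width': 0.08556306081106842}
```

View pics/scene0.png

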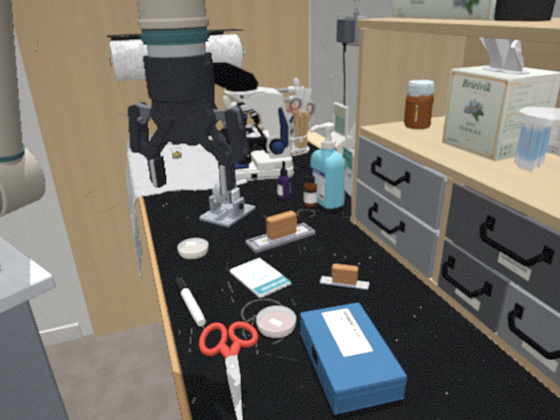

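View pics/top0.png

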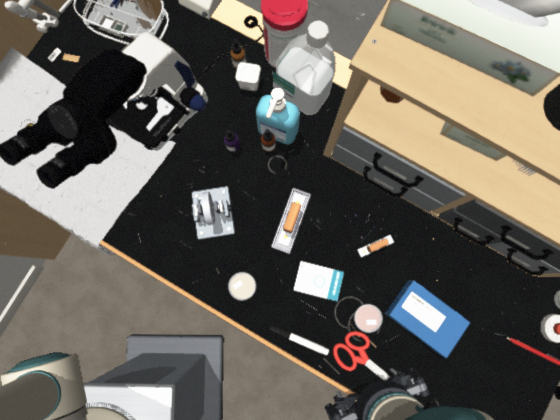

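The scene and top views agree on the layout. There are two file look-alikes: A at top (291,220) / scene (281,228), which is large and lies in a grey tray, and B at top (376,245) / scene (345,275), which is small. A is the larger and sits in the rest, so A fits. The stand is at top (213,212). Next I'll confirm with an enlarged crop and measure.

```bash
cat > h.py <<'E'
from rig import readout, vision
import cv2,numpy as np
def ray(n,uv,z):
    p=vision.camera_params(n);R=cv2.Rodrigues(np.array(p["rvec"],float))[0]
    c=-R.T@np.array(p["tvec"],float).ravel()
    q=cv2.undistortPoints(np.array(uv,float).reshape(-1,1,2),np.array(p["intrinsics"]),np.array(p["dist"])).reshape(-1,2)
    d=np.c_[q,np.ones(len(q))]@R
    return c+d*((z-c[2])/d[:,2])[:,None]
def proj(n,P):
    p=vision.camera_params(n)
    return cv2.projectPoints(np.array(P,float).reshape(-1,1,3),np.array(p["rvec"],float),np.array(p["tvec"],float),np.array(p["intrinsics"]),np.array(p["dist"]))[0].reshape(-1,2)
def blobs(n,img,mask,box,z,amin=30):
    x0,y0,x1,y1=box;m=np.zeros_like(mask);m[y0:y1,x0:x1]=mask[y0:y1,x0:x1]
    for c in cv2.findContours(m,cv2.RETR_EXTERNAL,cv2.CHAIN_APPROX_NONE)[0]:
        if cv2.contourArea(c)<amin: continue
        b=cv2.boxPoints(cv2.minAreaRect(c));P=ray(n,b,z)[:,:2]
        e=[P[1]-P[0],P[2]-P[1]];L=[np.linalg.norm(v) for v in e];v=e[int(np.argmax(L))]
        print(n,"px",b.mean(0).round(1),"ctr",P.mean(0).round(4),"size",np.round(L,4),"ang",round(np.degrees(np.arctan2(v[1],v[0]))%180,1))
E
python3 - <<'E'
from h import *
for n,boxes in (("top",dict(rest=(262,178,325,262),stand=(182,178,245,248),B=(352,230,402,262))),("scene",dict(rest=(240,205,322,255),B=(315,260,375,292)))):
    im=cv2.imread(f"pics/{n}0.png");hsv=cv2.cvtColor(im,cv2.COLOR_BGR2HSV)
    bright=(hsv[...,2]>75).astype(np.uint8)*255
    bright=cv2.morphologyEx(bright,cv2.MORPH_OPEN,np.ones((3,3)))
    org=cv2.inRange(hsv,(4,110,90),(22,255,255))
    for k,b in boxes.items():
        print(k);blobs(n,im,bright,b,0.009 if k!="stand" else .008,150)
        if k!="stand": print(" wood");blobs(n,im,org,b,0.055 if k=="rest" else .03,20)
im=cv2.imread("pics/top0.png")
a=cv2.resize(im[175:265,180:410],None,fx=3.4,fy=3.4,interpolation=cv2.INTER_CUBIC)
s=cv2.imread("pics/scene0.png");b=cv2.resize(s[165:290,190:380],None,fx=2.2,fy=2.2,interpolation=cv2.INTER_CUBIC)
o=np.zeros((a.shape[0]+b.shape[0],a.shape[1],3),np.uint8);o[:a.shape[0]]=a;o[a.shape[0]:,:b.shape[1]]=b
cv2.imwrite("pics/crop1.png",o)
E
```

```text
rest
top px [290.7 220.3] ctr [ 0.5177 -0.4179] size [0.1468 0.0475] ang 160.5
 wood
top px [291.6 216.7] ctr [ 0.5183 -0.4184] size [0.0627 0.0198] ang 160.4
stand
top px [211.9 212.4] ctr [ 0.5347 -0.2384] size [0.0911 0.1123] ang 10.0
B
top px [375.2 245.4] ctr [ 0.4607 -0.6081] size [0.0866 0.022 ] ang 114.4
 wood
top px [377.9 245.3] ctr [ 0.4594 -0.6089] size [0.0453 0.0142] ang 113.7
rest
scene px [277.8 229.2] ctr [ 0.5397 -0.3973] size [0.1822 0.1511] ang 163.6
 wood
scene px [281.2 224.1] ctr [ 0.4897 -0.4464] size [0.0781 0.0994] ang 44.7
B
scene px [345.  275.1] ctr [ 0.4715 -0.6057] size [0.0748 0.0925] ang 112.3
 wood
scene px [343.9 273. ] ctr [ 0.4484 -0.6175] size [0.0577 0.0476] ang 29.6
```

View pics/crop1.png

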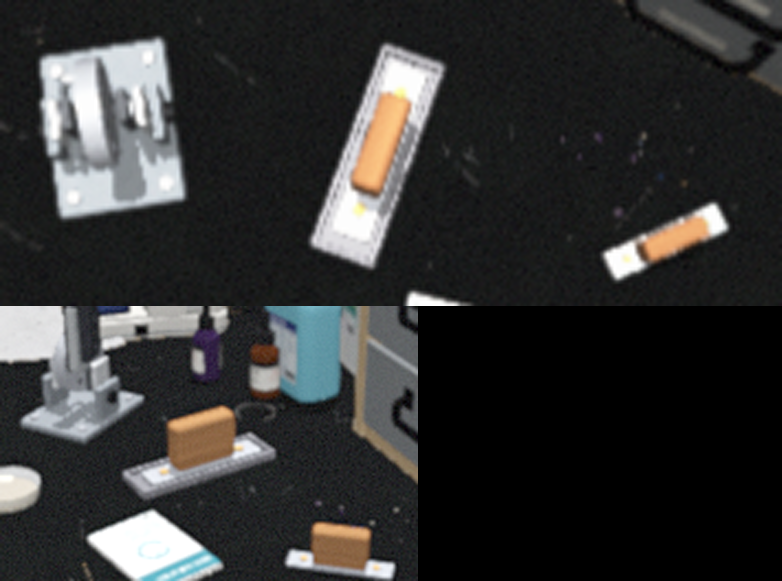

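The crop confirms A: the larger file, flat in the grey rest. The disc in the stand has its axle across the base's short side. Next come the corners of the stand base, the bystander positions and a plan to reach the grip.

```bash
cat >> h.py <<'E'
from scipy.spatial.transform import Rotation as Ro
def plan(xyz,head):
    s=readout.get_state();q=s["ee_rot"];R=Ro.from_quat([q[1],q[2],q[3],q[0]]);p=np.array(s["position"])
    a=np.radians(head);T=Ro.from_matrix(np.c_[[np.cos(a),np.sin(a),0],[np.sin(a),-np.cos(a),0],[0,0,-1]])
    print("clk",round(s["clock"],2),"pos",p.round(4),"F",s["contact_force"].round(2),"w",round(s["width"],4),"gf",round(s["gripper_force"],1))
    print("shift first (mm)",(R.inv().apply(np.array(xyz)-p)*1000).round(1),"turn units",((R.inv()*T).as_rotvec(degrees=True)/6).round(2),"or shift after turn",(T.inv().apply(np.array(xyz)-p)*1000).round(1))
E
python3 - <<'E'
from h import *
c=np.array([[40,57],[160,40],[185,198],[62,218]])/3.4+[180,175]-.35
P=ray("top",c,.008)[:,:2];print("stand",P.round(4).tolist(),P.mean(0).round(4))
for i in range(4):
    v=P[(i+1)%4]-P[i];print(np.linalg.norm(v).round(4),np.degrees(np.arctan2(v[1],v[0])).round(1))
d=np.array([[88,58],[105,168]])/3.4+[180,175];print("disc ends",ray("top",d,.05).round(3).tolist())
for k,a,b in(("violet",(231,141),(283,183)),("iodine",(268,141),(310,193))):print(k,ray("top",[a],.09).round(3),ray("scene",[b],.05).round(3))
print("petri",ray("top",[(241,286)],.012).round(3),ray("scene",[(192,248)],.012).round(3))
# two-view triangulation of grip
cs=[vision.camera_params(n) for n in("top","scene")]
A,B=[ray(n,[u],0)[0] for n,u in(("top",(291.6,216.7)),("scene",(281.2,222)))]
print("scene px predicted for grip top centre",proj("scene",[[.518,-.418,.055]]),"stand corners in scene",proj("scene",np.c_[P,np.full(4,.008)]).round(0).tolist())
plan([.518,-.418,.10],-19.6)
E
```

```text
stand [[0.5825, -0.19], [0.5946, -0.2707], [0.4876, -0.2901], [0.4738, -0.2089]] [ 0.5347 -0.2399]
0.0817 -81.5
0.1088 -169.7
0.0824 99.6
0.1103 9.9
disc ends [[0.572, -0.231, 0.05], [0.501, -0.244, 0.05]]
violet [[ 0.676 -0.288  0.09 ]] [[ 0.668 -0.306  0.05 ]]
iodine [[ 0.676 -0.367  0.09 ]] [[ 0.656 -0.396  0.05 ]]
petri [[ 0.37  -0.308  0.012]] [[ 0.364 -0.317  0.012]]
scene px predicted for grip top centre [[279.35850324 214.65232501]] stand corners in scene [[226.0, 199.0], [253.0, 205.0], [227.0, 223.0], [198.0, 216.0]]
clk 0.1 pos [ 0.2152 -0.5327  0.2305] F [0.23 0.06 0.16] w 0.0856 gf 0.0
shift first (mm) [323.7   7.3 130.6] turn units [-0.02  0.    6.93] or shift after turn [ 246.8 -209.6  130.5]
```

```bash
python3 -m handwheel '[[[54,1.2,15],[0,0,0],-1],[[54,1.2,15],[0,0,0],-1],[[54,1.2,15],[0,0,0],-1],[[54,1.2,15],[0,0,0],-1],[[54,1.2,15],[0,0,0],-1],[[53.7,1.3,15],[0,0,0],-1],[[0,0,10],[0,0,1],-1],[[0,0,10],[0,0,1],-1],[[0,0,10],[0,0,1],-1],[[0,0,10],[0,0,1],-1],[[0,0,0],[0,0,1],-1],[[0,0,0],[0,0,1],-1],[[0,0,0],[0,0,0.93],-1],[[0,0,0],[0,0,0],-1],[[0,0,0],[0,0,0],-1]]' 40
python3 - <<'E'
from h import *
plan([.518,-.418,.016],-19.6)
a=vision.get_image("top")[150:290,210:370];b=vision.get_image("scene")[130:270,190:350]
cv2.imwrite("pics/close1.png",cv2.resize(np.hstack([a,b]),None,fx=2.5,fy=2.5,interpolation=cv2.INTER_CUBIC))
E
```

```text
clock: 1.98
position: [0.518, -0.4186, 0.101]
ee_rot: [-0.0, 0.986, -0.169, -0.0]
contact_force: [1.3, -0.2, 0.9]
width: 0.0851
gripper_force: 0.0
clk 1.98 pos [ 0.518  -0.4186  0.101 ] F [ 1.32 -0.23  0.9 ] w 0.0851 gf 0.0
shift first (mm) [-0.2 -0.5 85. ] turn units [-0.    0.01  0.01] or shift after turn [-0.3 -0.6 85. ]
```

View pics/close1.png

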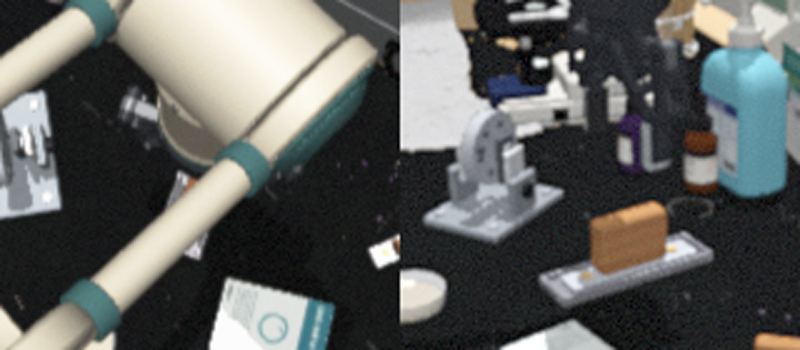

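The top view is mostly hidden by the arm. In the scene half, the fingers (crop x≈595 and 660) straddle the wooden grip (crop 630,235), so I'm descending and closing.

```bash
python3 -m handwheel '[[[0,-0.5,30],[0,0,0],-1],[[0,0,30],[0,0,0],-1],[[0,0,15],[0,0,0],-1],[[0,0,10],[0,0,0],-1],[[0,0,0],[0,0,0],-1],[[0,0,0],[0,0,0],0.2],[[0,0,0],[0,0,0],0.4],[[0,0,0],[0,0,0],0.6],[[0,0,0],[0,0,0],1],[[0,0,0],[0,0,0],1],[[0,0,0],[0,0,0],1],[[0,0,0],[0,0,0],1]]' 60; python3 -m handwheel '[[[0,0,0],[0,0,0],1],[[0,0,0],[0,0,0],1]]' 100
```

```text
clock: 3.58
position: [0.5186, -0.4187, 0.0169]
ee_rot: [0.0, 0.985, -0.17, 0.0]
contact_force: [0.1, -0.8, 5.1]
width: 0.0213
gripper_force: 59.5
clock: 3.82
position: [0.5187, -0.4187, 0.017]
ee_rot: [0.0, 0.985, -0.17, 0.001]
contact_force: [-0.1, -0.2, 6.9]
width: 0.0212
gripper_force: 98.0
```

```bash
python3 -m handwheel '[[[0,0,-10],[0,0,0],1],[[0,0,-20],[0,0,0],1],[[0,0,-30],[0,0,0],1],[[0,0,-30],[0,0,0],1],[[0,0,-30],[0,0,0],1],[[0,0,-30],[0,0,0],1],[[0,0,0],[0,0,0],1],[[0,0,0],[0,0,0],1]]'; python3 - <<'E'
from h import *
plan([.5005,-.2460,.135],9.8)
cv2.imwrite("pics/lift.png",cv2.resize(vision.get_image("scene")[100:270,190:350],None,fx=3,fy=3,interpolation=cv2.INTER_CUBIC))
E
```

```text
clock: 4.82
position: [0.5176, -0.4175, 0.1647]
ee_rot: [-0.001, 0.985, -0.17, -0.001]
contact_force: [-0.5, 0.6, -2.0]
width: 0.0213
gripper_force: 97.7
clk 4.83 pos [ 0.5176 -0.4175  0.1647] F [-0.54  0.57 -2.05] w 0.0213 gf 97.7
shift first (mm) [ -73.5 -155.8   30.1] turn units [-0.02  0.02 -4.9 ] or shift after turn [  12.4 -171.9   29.7]
```

View pics/lift.png

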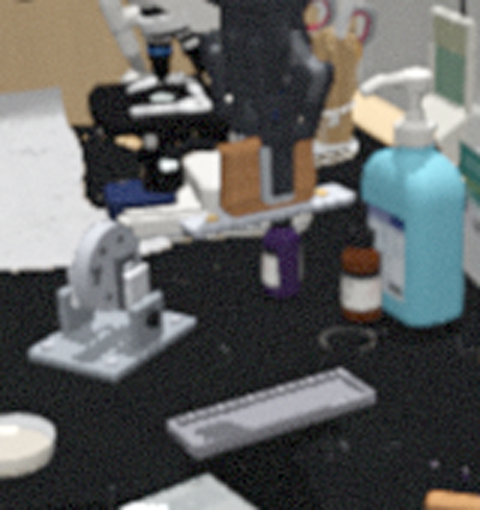

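The file is held level and centred in the fingers (crop 265,190), with the empty rest at (270,410). Moving behind the disc now.

```bash
python3 -m handwheel '[[[-18.4,-39,0],[0,0,0],1],[[-18.4,-39,0],[0,0,0],1],[[-18.4,-39,0],[0,0,0],1],[[-18.4,-39,0],[0,0,0],1],[[0,0,0],[0,0,-1],1],[[0,0,0],[0,0,-1],1],[[0,0,0],[0,0,-1],1],[[0,0,0],[0,0,-1],1],[[0,0,0],[0,0,-0.9],1],[[0,0,20],[0,0,0],1],[[0,0,5],[0,0,0],1],[[0,0,0],[0,0,0],1],[[0,0,0],[0,0,0],1],[[0,0,0],[0,0,0],1]]'; python3 - <<'E'
from h import *
plan([.5005,-.2460,.135],9.8)
cv2.imwrite("pics/hover.png",cv2.resize(vision.get_image("scene")[100:250,170:350],None,fx=3.5,fy=3.5,interpolation=cv2.INTER_CUBIC))
E
```

```text
clock: 6.62
position: [0.5017, -0.2469, 0.1418]
ee_rot: [0.0, 0.996, 0.086, 0.0]
contact_force: [0.3, -0.3, -1.7]
width: 0.0213
gripper_force: 97.9
clk 6.62 pos [ 0.5017 -0.2469  0.1418] F [ 0.35 -0.34 -1.7 ] w 0.0213 gf 97.9
shift first (mm) [-1.  -1.1  6.8] turn units [ 0.01 -0.01  0.  ] or shift after turn [-1.  -1.   6.8]
```

View pics/hover.png

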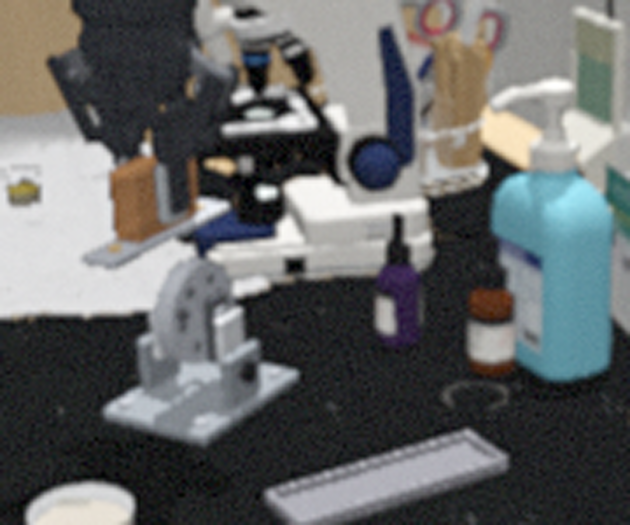

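The file hovers level above and behind the rim (crop 160,235), and the stand, bottles and dish are untouched. Next I'll descend gently to find the rim.

```bash
python3 -m handwheel '[[[-1,-1,12],[0,0,0],1],[[0,0,9],[0,0,0],1],[[0,0,2],[0,0,0],1],[[0,0,0],[0,0,0],1]]'; for i in 1 2; do :; done; python3 -m handwheel '[[[0,0,2],[0,0,0],1],[[0,0,1],[0,0,0],1],[[0,0,0],[0,0,0],1]]'
```

```text
clock: 7.18
position: [0.5001, -0.2458, 0.1179]
ee_rot: [-0.0, 0.996, 0.086, -0.0]
contact_force: [0.2, 0.4, -1.2]
width: 0.0211
gripper_force: 97.9
clock: 7.55
position: [0.5002, -0.2458, 0.1153]
ee_rot: [0.0, 0.996, 0.085, 0.0]
contact_force: [0.4, -0.9, -1.9]
width: 0.0208
gripper_force: 97.9
```

```bash
python3 -m handwheel '[[[0,0,2],[0,0,0],1],[[0,0,1],[0,0,0],1],[[0,0,0],[0,0,0],1]]'
```

```text
clock: 7.92
position: [0.5005, -0.246, 0.113]
ee_rot: [0.0, 0.996, 0.086, 0.0]
contact_force: [-0.5, 0.4, 4.8]
width: 0.0212
gripper_force: 98.4
```

Contact made: about 6.5 N net at TCP z≈0.113. I'll add a little pressure and start the stroke.

```bash
python3 -m handwheel '[[[4,0,0.4],[0,0,0],1],[[5,0,0],[0,0,0],1],[[5,0,0],[0,0,0],1]]'
```

```text
clock: 8.3
position: [0.5127, -0.2439, 0.1126]
ee_rot: [0.0, 0.996, 0.086, -0.001]
contact_force: [-3.2, -0.3, 7.3]
width: 0.0211
gripper_force: 98.7
```

```bash
python3 -m handwheel '[[[5,0,0.1],[0,0,0],1],[[5,0,0],[0,0,0],1],[[5,0,0],[0,0,0],1],[[5,0,0],[0,0,0],1]]'
```

```text
clock: 8.8
position: [0.5321, -0.2406, 0.1125]
ee_rot: [0.001, 0.996, 0.086, -0.002]
contact_force: [-4.6, -1.0, 7.9]
width: 0.0211
gripper_force: 98.9
```

```bash
python3 -m handwheel '[[[5,0,0],[0,0,0],1],[[5,0,0],[0,0,0],1],[[5,0,0],[0,0,0],1],[[5,0,0],[0,0,0],1]]'
```

```text
clock: 9.3
position: [0.5517, -0.2371, 0.1124]
ee_rot: [0.0, 0.996, 0.086, -0.002]
contact_force: [-5.6, -0.7, 7.4]
width: 0.0209
gripper_force: 99.0
```

```bash
python3 -m handwheel '[[[5,0,0],[0,0,0],1],[[5,0,0],[0,0,0],1],[[5,0,0],[0,0,0],1],[[5,0,0],[0,0,0],1],[[4,0,-5],[0,0,0],1],[[2,0,-12],[0,0,0],1],[[0,0,0],[0,0,0],1],[[0,0,0],[0,0,0],1]]'; python3 - <<'E'
from h import *
plan([.5005,-.2460,.118],9.8)
cv2.imwrite("pics/s1.png",cv2.resize(vision.get_image("scene")[130:240,180:300],None,fx=5,fy=5,interpolation=cv2.INTER_CUBIC))
E
```

```text
clock: 10.3
position: [0.579, -0.2321, 0.1287]
ee_rot: [-0.0, 0.996, 0.086, 0.0]
contact_force: [0.1, -0.5, -2.1]
width: 0.0208
gripper_force: 98.3
clk 10.3 pos [ 0.579  -0.2321  0.1287] F [ 0.13 -0.48 -2.1 ] w 0.0208 gf 98.3
shift first (mm) [-79.7   0.3  10.7] turn units [-0. -0.  0.] or shift after turn [-79.7   0.3  10.7]
```

View pics/s1.png

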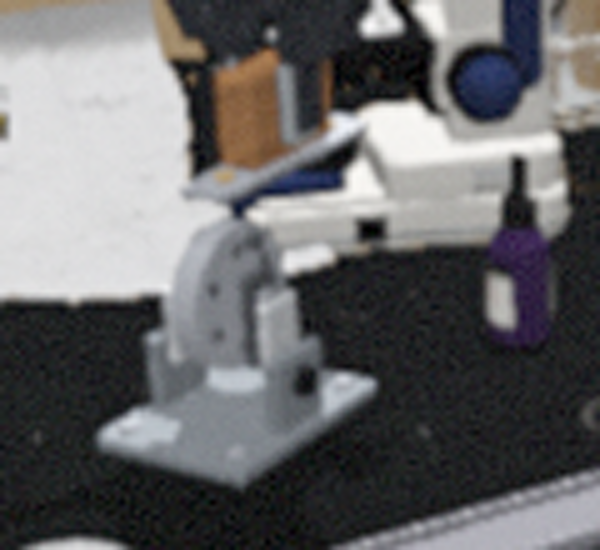

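Stroke 1 went cleanly: about 9 N net, the file is now lifted clear ahead of the disc (crop 275,165), and the bottles are unmoved. Next I'll return high and stroke again.

```bash
python3 -m handwheel '[[[-20,0,0],[0,0,0],1],[[-25,0,0],[0,0,0],1],[[-25,0,0],[0,0,0],1],[[-10,0,0],[0,0,0],1],[[0,0,8],[0,0,0],1],[[0,0,3],[0,0,0],1],[[0,0,2],[0,0,0],1],[[0,0,1.5],[0,0,0],1],[[2,0,1],[0,0,0],1]]'
```

```text
clock: 11.48
position: [0.502, -0.2455, 0.1135]
ee_rot: [0.0, 0.996, 0.086, -0.0]
contact_force: [-1.6, -0.5, 2.5]
width: 0.0209
gripper_force: 98.3
```

```bash
python3 -m handwheel '[[[4,0,0.5],[0,0,0],1],[[5,0,0.3],[0,0,0],1],[[5,0,0],[0,0,0],1],[[5,0,0],[0,0,0],1],[[5,0,0],[0,0,0],1],[[5,0,0],[0,0,0],1]]'
```

```text
clock: 12.22
position: [0.5307, -0.2407, 0.1128]
ee_rot: [0.0, 0.996, 0.086, -0.0]
contact_force: [-4.0, -0.5, 4.5]
width: 0.0208
gripper_force: 98.4
```

```bash
python3 -m handwheel '[[[5,0,0],[0,0,0],1],[[5,0,0],[0,0,0],1],[[5,0,0],[0,0,0],1],[[5,0,0],[0,0,0],1],[[5,0,0],[0,0,0],1],[[5,0,0],[0,0,0],1],[[5,0,0],[0,0,0],1],[[5,0,0],[0,0,0],1]]'
```

```text
clock: 13.22
position: [0.5698, -0.2337, 0.1127]
ee_rot: [0.0, 0.996, 0.086, -0.001]
contact_force: [-4.9, -1.0, 4.9]
width: 0.0209
gripper_force: 98.6
```

```bash
python3 -m handwheel '[[[5,0,0],[0,0,0],1],[[4,0,-5],[0,0,0],1],[[2,0,-12],[0,0,0],1],[[0,0,0],[0,0,0],1],[[0,0,0],[0,0,0],1]]'; python3 - <<'E'
from h import *
plan([.5005,-.2460,.118],9.8)
a=cv2.imread("pics/s1.png");b=cv2.resize(vision.get_image("scene")[130:240,180:300],None,fx=5,fy=5,interpolation=cv2.INTER_CUBIC)
c=cv2.imread("pics/hover.png");c=cv2.resize(c,None,fx=5/3.5,fy=5/3.5)[150:700,50:650][:a.shape[0]]
o=[cv2.resize(i[200:380,140:320],(260,260),interpolation=cv2.INTER_CUBIC) for i in (c,a,b)]
cv2.imwrite("pics/s2.png",np.hstack(o))
E
```

```text
clock: 13.85
position: [0.581, -0.2317, 0.1295]
ee_rot: [0.0, 0.996, 0.086, 0.0]
contact_force: [0.7, -0.0, -1.7]
width: 0.021
gripper_force: 98.3
clk 13.85 pos [ 0.581  -0.2317  0.1295] F [ 0.72 -0.   -1.69] w 0.021 gf 98.3
shift first (mm) [-81.8   0.3  11.5] turn units [ 0. -0.  0.] or shift after turn [-81.8   0.3  11.5]
```

View pics/s2.png

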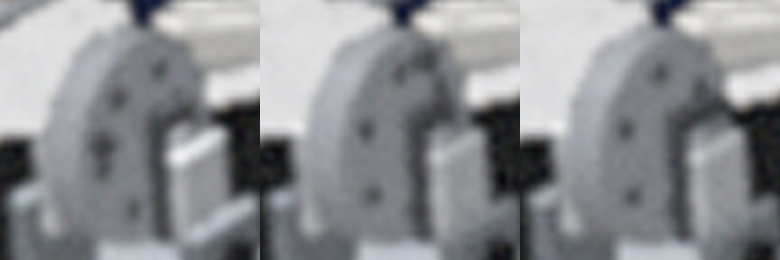

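The stud sits at about (100,148) before, near the top (425,60) after stroke 1, and far side/hidden (705,90) after stroke 2. More strokes, with slightly more pressure.

```bash
python3 -m handwheel '[[[-20,0,0],[0,0,0],1],[[-25,0,0],[0,0,0],1],[[-25,0,0],[0,0,0],1],[[-12,0,0],[0,0,0],1],[[0,0,8],[0,0,0],1],[[0,0,4],[0,0,0],1],[[0,0,2],[0,0,0],1],[[0,0,1.5],[0,0,0],1],[[2,0,1],[0,0,0],1],[[4,0,0.6],[0,0,0],1],[[5,0,0],[0,0,0],1]]'
```

```text
clock: 15.28
position: [0.5111, -0.2442, 0.113]
ee_rot: [0.0, 0.996, 0.086, -0.0]
contact_force: [-4.0, -0.7, 4.5]
width: 0.0209
gripper_force: 98.4
```

```bash
python3 -m handwheel '[[[5,0,0.1],[0,0,0],1],[[5,0,0],[0,0,0],1],[[5,0,0],[0,0,0],1],[[5,0,0],[0,0,0],1]]'
```

```text
clock: 15.78
position: [0.5307, -0.2407, 0.1128]
ee_rot: [0.0, 0.996, 0.086, -0.0]
contact_force: [-3.8, -0.8, 6.3]
width: 0.0209
gripper_force: 98.5
```

```bash
python3 -m handwheel '[[[5,0,0],[0,0,0],1],[[5,0,0],[0,0,0],1],[[5,0,0],[0,0,0],1],[[5,0,0],[0,0,0],1],[[5,0,0],[0,0,0],1],[[5,0,0],[0,0,0],1],[[5,0,0],[0,0,0],1],[[4,0,-5],[0,0,0],1],[[2,0,-12],[0,0,0],1],[[0,0,0],[0,0,0],1],[[0,0,0],[0,0,0],1]]'
```

```text
clock: 17.15
position: [0.5711, -0.2334, 0.1293]
ee_rot: [-0.0, 0.996, 0.086, 0.0]
contact_force: [-0.8, 0.3, -0.9]
width: 0.021
gripper_force: 98.3
```

```bash
python3 -m handwheel '[[[-20,0,0],[0,0,0],1],[[-25,0,0],[0,0,0],1],[[-25,0,0],[0,0,0],1],[[-2,0,0],[0,0,0],1],[[0,0,8],[0,0,0],1],[[0,0,4],[0,0,0],1],[[0,0,2],[0,0,0],1],[[0,0,1.5],[0,0,0],1],[[2,0,1],[0,0,0],1],[[4,0,0.6],[0,0,0],1],[[5,0,0],[0,0,0],1]]'
```

```text
clock: 18.52
position: [0.5109, -0.2443, 0.113]
ee_rot: [0.001, 0.996, 0.086, -0.0]
contact_force: [-3.1, 0.0, 5.4]
width: 0.021
gripper_force: 98.5
```

```bash
python3 -m handwheel '[[[5,0,0.1],[0,0,0],1],[[5,0,0],[0,0,0],1],[[5,0,0],[0,0,0],1],[[5,0,0],[0,0,0],1],[[5,0,0],[0,0,0],1],[[5,0,0],[0,0,0],1]]'
```

```text
clock: 19.27
position: [0.5404, -0.2392, 0.1129]
ee_rot: [0.001, 0.996, 0.086, -0.0]
contact_force: [-4.5, -0.6, 5.1]
width: 0.0207
gripper_force: 98.5
```

```bash
python3 -m handwheel '[[[5,0,0],[0,0,0],1],[[5,0,0],[0,0,0],1],[[5,0,0],[0,0,0],1],[[5,0,0],[0,0,0],1],[[5,0,0],[0,0,0],1],[[4,0,-5],[0,0,0],1],[[2,0,-12],[0,0,0],1],[[0,0,0],[0,0,0],1],[[0,0,0],[0,0,0],1]]'
```

```text
clock: 20.4
position: [0.5711, -0.2335, 0.1291]
ee_rot: [0.0, 0.996, 0.085, 0.0]
contact_force: [-0.5, -0.1, -2.1]
width: 0.0212
gripper_force: 98.3
```

```bash
python3 -m handwheel '[[[-20,0,0],[0,0,0],1],[[-25,0,0],[0,0,0],1],[[-25,0,0],[0,0,0],1],[[-2,0,0],[0,0,0],1],[[0,0,8],[0,0,0],1],[[0,0,4],[0,0,0],1],[[0,0,2],[0,0,0],1],[[0,0,1.5],[0,0,0],1],[[2,0,1],[0,0,0],1],[[4,0,0.6],[0,0,0],1],[[5,0,0],[0,0,0],1]]'
```

```text
clock: 21.78
position: [0.5107, -0.2444, 0.1129]
ee_rot: [0.001, 0.996, 0.086, -0.0]
contact_force: [-4.3, -0.5, 5.8]
width: 0.0208
gripper_force: 98.6
```

```bash
python3 -m handwheel '[[[5,0,0.1],[0,0,0],1],[[5,0,0],[0,0,0],1],[[5,0,0],[0,0,0],1],[[5,0,0],[0,0,0],1],[[5,0,0],[0,0,0],1],[[5,0,0],[0,0,0],1]]'
```

```text
clock: 22.52
position: [0.5401, -0.2393, 0.1128]
ee_rot: [0.001, 0.996, 0.086, -0.001]
contact_force: [-3.4, -0.6, 6.0]
width: 0.0212
gripper_force: 98.6
```

```bash
python3 -m handwheel '[[[5,0,0],[0,0,0],1],[[5,0,0],[0,0,0],1],[[5,0,0],[0,0,0],1],[[5,0,0],[0,0,0],1],[[5,0,0],[0,0,0],1],[[4,0,-5],[0,0,0],1],[[2,0,-12],[0,0,0],1],[[0,0,-20],[0,0,0],1],[[0,0,-20],[0,0,0],1],[[0,0,0],[0,0,0],1]]'; python3 - <<'E'
from h import *
plan([.5187,-.4187,.168],-19.6)
im=vision.get_image("scene");cv2.imwrite("pics/s5full.png",im)
cv2.imwrite("pics/s5.png",cv2.resize(im[130:230,180:300],None,fx=6,fy=6,interpolation=cv2.INTER_CUBIC))
E
```

```text
clock: 23.78
position: [0.5727, -0.2341, 0.1711]
ee_rot: [0.001, 0.996, 0.086, 0.002]
contact_force: [-0.2, 0.1, -1.7]
width: 0.0209
gripper_force: 98.3
clk 23.77 pos [ 0.5727 -0.2341  0.1711] F [-0.19  0.15 -1.7 ] w 0.0209 gf 98.3
shift first (mm) [-84.7 172.7   3.2] turn units [ 0.02 -0.05  4.9 ] or shift after turn [ 11.  192.    3.1]
```

View pics/s5.png

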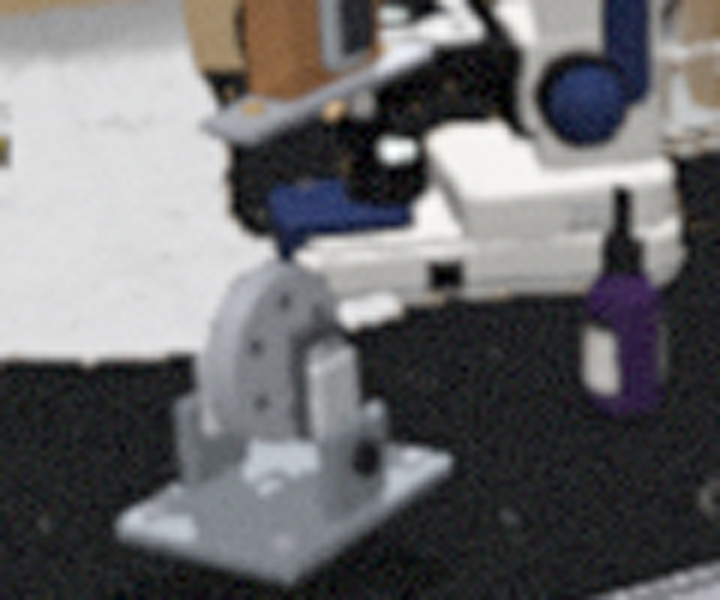

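Five strokes done, with the bottles and stand in place; the stud isn't plainly visible near the robot side or the top. I'll check the disc angle by sampling darkness along the stud circle.

```bash
python3 - <<'E'
from h import *
a=np.radians(9.8);X=np.array([np.cos(a),np.sin(a),0]);Y=np.array([-np.sin(a),np.cos(a),0])
th=np.arange(-0.4,3.6,.2)
C=np.array([.535,-.240,.066])
P=C-Y*.008+.0265*(-np.cos(th)[:,None]*X+np.sin(th)[:,None]*np.array([0,0,1]))
u=proj("scene",P)
ims={"hover":("pics/hover.png",3.5,170,100),"s1":("pics/s1.png",5,180,130),"s5":("pics/s5.png",6,180,130)}
print("th",th.round(1).tolist());print(u[[0,5,10,15,19]].round(1).tolist())
for k,(f,s,x0,y0) in ims.items():
    g=cv2.GaussianBlur(cv2.imread(f,0),(0,0),s*.4).astype(np.float32)
    m=(((u-[x0,y0])+.5)*s-.5).astype(np.float32)
    print(k,cv2.remap(g,m[:,:1],m[:,1:],cv2.INTER_LINEAR).ravel().round().astype(int).tolist())
E
```

```text
th [-0.4, -0.2, 0.0, 0.2, 0.4, 0.6, 0.8, 1.0, 1.2, 1.4, 1.6, 1.8, 2.0, 2.2, 2.4, 2.6, 2.8, 3.0, 3.2, 3.4]
[[221.5, 196.2], [221.3, 185.5], [226.8, 177.5], [232.8, 179.6], [234.1, 187.2]]
hover [125, 110, 106, 87, 106, 123, 117, 119, 124, 127, 126, 122, 122, 118, 124, 126, 124, 108, 82, 124]
s1 [116, 127, 127, 128, 116, 124, 126, 126, 124, 121, 119, 114, 92, 75, 91, 109, 102, 95, 79, 110]
s5 [118, 127, 125, 127, 113, 119, 126, 128, 128, 122, 122, 127, 125, 123, 126, 117, 98, 79, 65, 109]
```

The stud reads about 0.2 before, about 2.15 after stroke 1, and about 3.0 now, so the disc is at its stop. Carrying the file back above the rest.

```bash
python3 -m handwheel '[[[-21,43,0],[0,0,0],1],[[-21,43,0],[0,0,0],1],[[-21,43,0],[0,0,0],1],[[-21.5,43.5,0],[0,0,0],1],[[0,0,0],[0,0,1],1],[[0,0,0],[0,0,1],1],[[0,0,0],[0,0,1],1],[[0,0,0],[0,0,1],1],[[0,0,0],[0,0,0.9],1],[[0,0,40],[0,0,0],1],[[0,0,40],[0,0,0],1],[[0,0,20],[0,0,0],1],[[0,0,0],[0,0,0],1],[[0,0,0],[0,0,0],1],[[0,0,0],[0,0,0],1]]'; python3 - <<'E'
from h import *
plan([.5187,-.4187,.017],-19.6)
im=vision.get_image("scene")
cv2.imwrite("pics/ret.png",cv2.resize(im[160:270,220:350],None,fx=4.5,fy=4.5,interpolation=cv2.INTER_CUBIC))
E
```

```text
clock: 25.7
position: [0.518, -0.4186, 0.0703]
ee_rot: [0.001, 0.985, -0.17, 0.001]
contact_force: [-0.6, 0.4, -1.0]
width: 0.0211
gripper_force: 98.2
clk 25.7 pos [ 0.518  -0.4186  0.0703] F [-0.59  0.41 -1.04] w 0.0211 gf 98.2
shift first (mm) [ 0.6 -0.2 53.3] turn units [ 0.01 -0.02  0.  ] or shift after turn [ 0.7 -0.2 53.3]
```

View pics/ret.png

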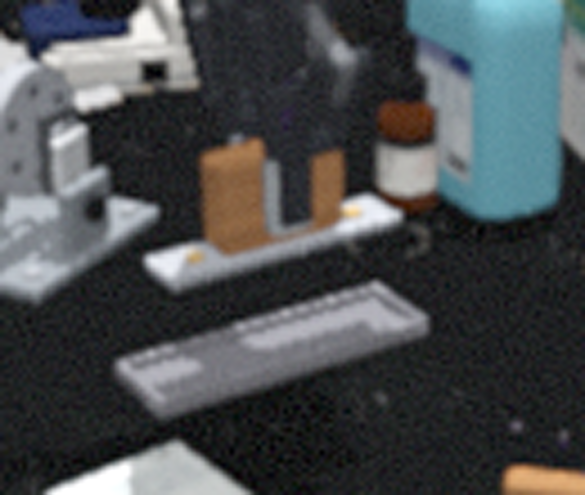

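The file hangs level and aligned straight above the rest (blade at crop 275,240, tray at 275,350). Lowering.

```bash
python3 -m handwheel '[[[0.6,-0.2,25],[0,0,0],1],[[0,0,15],[0,0,0],1],[[0,0,8],[0,0,0],1],[[0,0,3],[0,0,0],1],[[0,0,1.5],[0,0,0],1],[[0,0,0],[0,0,0],1],[[0,0,0],[0,0,0],1]]' 100
```

```text
clock: 26.62
position: [0.5182, -0.4183, 0.017]
ee_rot: [0.0, 0.985, -0.17, 0.001]
contact_force: [0.6, 0.0, 0.2]
width: 0.0211
gripper_force: 98.6
```

```bash
python3 -m handwheel '[[[0,0,0.3],[0,0,0],1],[[0,0,0],[0,0,0],1],[[0,0,0],[0,0,0],0.3],[[0,0,0],[0,0,0],0],[[0,0,0],[0,0,0],-0.5],[[0,0,0],[0,0,0],-1],[[0,0,0],[0,0,0],-1],[[0,0,0],[0,0,0],-1],[[0,0,-10],[0,0,0],-1],[[0,0,-30],[0,0,0],-1],[[0,0,-50],[0,0,0],-1],[[0,0,-50],[0,0,0],-1],[[0,0,0],[0,0,0],-1],[[0,0,0],[0,0,0],-1]]' 20; python3 - <<'E'
from h import *
im=vision.get_image("scene");hsv=cv2.cvtColor(im,cv2.COLOR_BGR2HSV)
o=im[150:260,200:330]
cv2.imwrite("pics/end.png",cv2.resize(o,None,fx=4.5,fy=4.5,interpolation=cv2.INTER_CUBIC))
print("end/rest px predicted",proj("scene",[[.518,-.418,.009]]))
E
```

```text
clock: 28.38
position: [0.5176, -0.4177, 0.1564]
ee_rot: [0.0, 0.985, -0.17, 0.0]
contact_force: [0.1, 0.5, -0.3]
width: 0.0853
gripper_force: 0.0
end/rest px predicted [[279.91878031 234.30401522]]
```

View pics/end.png

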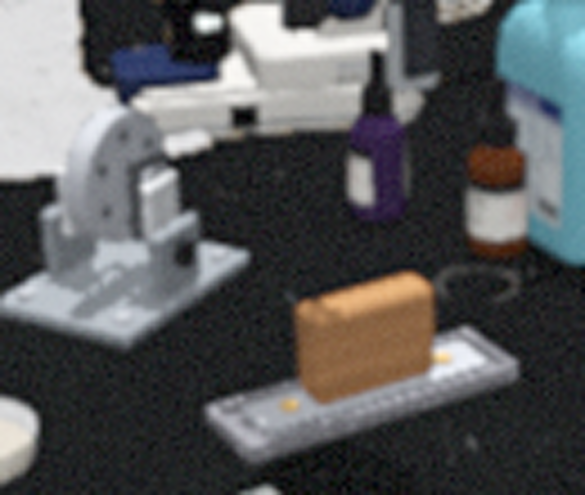

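The file lies flat and centred in the rest (crop 365,370), the gripper is clear above it, and the bottles and dish are unmoved. Handing in.

```bash
python3 -c "
from rig import manip
print(manip.sign_off())"
```

```text
the job is handed in; nothing more can be done
None
```

I dressed the disc with five forward strokes, by the camera it stands at its stop (about 3.0 rad), the file is back flat in its rest, and I handed the job in at about 28 s; no verdict came back.

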